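# Draw the rolling pin out of the half-opening drawer

### The arm

A 6-joint arm with a two-finger parallel gripper is mounted at the origin on the work surface. World frame = base frame: x ahead of the robot, y to its left, z up, the work surface at z = 0. Lengths are in m, angles in rad, forces in N, time in s.
With the tool pointing down it reaches from about 0.25 to 0.775 m from the base axis. Payload 4 kg.
Tool frame: the origin (TCP) lies between the finger pads; the fingertips stand 11 mm ahead of it and the grasp point (between the pads) lies 8 mm behind it; z points along the fingers, y is the direction in which the jaws open and shut (so a half turn about z gives the same grasp; the last joint's range is limited). The gripper opens to 94 mm and grips with 3 to 60 N. Pads are 16 mm wide; open, the fingers measure 119 mm over their backs; the gripper's body (75 mm by 177 mm) begins 78 mm behind the grasp point.
Start: joints at [1.026, 0.087, 1.371, -0, 1.684, -0.103], TCP at [0.235, 0.497, 0.193] pointing down, gripper open.
Joint ranges: [-3.1, 3.1], [-0.76, 2.03], [0.27, 2.55], [-1.08, 4.22], [0.17, 2.65], [-2.57, 2.57]. Speed limits (rad/s): [2.79, 2.79, 3.14, 3.14, 3.14, 3.14].

### API

Orientations are given as [roll, pitch, yaw] about the fixed x, y, z axes, in that order (R = Rz(yaw) Ry(pitch) Rx(roll)).
In Python, from bench import get_obs, cams, ticket gives the robot as it stands. The module is installed in compiled form; this text tells all that it offers.
- The arm moves only by the shell command python3 -m crank 'ROWS'. ROWS is JSON, a list of rows, each an object of numbers: "tx", "ty", "tz": the shift along the tool's x, y, z in cm; "twist": the turn about the tool's z in degrees; "grip": the opening, from 0 (shut) to 1 (fully open). In form: [{"tx": .., "ty": .., "tz": .., "twist": .., "grip": ..}, ...]. A call has 1 to 12 rows; each row shifts and turns the commanded pose from where the row before left it, along the tool's axes as they then stand; what a row does not reach is not made up. A row lasts 1/8 s, in which the tool goes at most 62.5 mm and 10.7 degrees, less where a joint would pass 70% of its speed; a pose out of reach is approached as far as the arm can. A call is refused whole if a number of a shift passes 6.25 or a number of a turn 10.7, either way. A call with a gripper value outside its range is refused whole. The fingers move at their own pace and stop on an object; the grip force is fixed at half the most. Time passes only in rows, so rows that do not move let the fingers close. It gives the time, the measured TCP pose, the force and the opening at its end, in the units of the state.
- get_obs(): the state, without advancing time (a new reading comes with each control period).
- cams.snapshot(name): name is "scene" or "top"; returns a dict with "frame" (400x640x3 uint8, red, green, blue), "intrinsics" (3x3 intrinsics, pixels), "R" (3x3) and "t" (3): a world point X has camera coordinates R X + t. Camera axes: x right, y down, z forward; pixel columns grow to the right and rows downward; lengths in m; the calibration is good to about 2 mm. A picture is of the moment at which its call begins. There is no depth.
- ticket.close_job(): hands the job in, once; it reports no verdict.
Trained networks look in a picture, given as the dict that the camera call returned (one of the last four; its "shot" number tells which), for a name from the list of things; names that differ only in an ending like _2 or _b are one class to them, and where a whole thing is asked for, a point or a joint stands for the part that bears it (a point fixed in the world has none). Each returns a list of dicts, best first, with "conf" (0 to 1); they miss things now and then, are a little off and sometimes report something else, mostly with a low value. They report only what shows in the picture. A call takes as long as a camera call.
- cams.outline_of(picture, query): "region" (400x640 bool, what is visible of it) and "centre" ([column, row] in pixels, amid what is visible of it).
The state is a dict: "time": time; "joint_positions": joint angles; "qvel": joint speeds; "joint_torque": joint torques, N m; "tool_pos": TCP position; "ee_rot": TCP orientation; "wrist_force": force on the tool from outside, world axes, zero at the start; "wrist_torque": the same for the moment, N m; "width": finger opening in m.
Only numpy, scipy, OpenCV 4.12 (cv2) and the standard library are available. Lean on these libraries where they do the work, as an engineer would, in place of code of your own. Each camera call takes 0.05 s, during which the arm holds its last target.

### The job

We need the rolling pin for pressing leaves: pull the top drawer of the plywood unit fully open to its stop, then, because the gap is shorter than the pin, raise the pin's front end over the drawer front and draw it out on the slant. Finish while still holding the pin in the gripper, all of it well above the top of the unit and touching nothing else. Leave the drawer open with the ruler in it, and do not push or knock over the jar, the mortar or the squeeze bottle.

Things in the scene. Friction and masses are not known exactly. Their poses are not given: they have to be found in the camera images.
- unit: Desktop plywood drawer unit with two white drawer fronts, fixed: 400 mm deep (its x), 310 wide (its y), 190 high. Origin: centre of its underside. Its front looks along its own -x, roughly to the robot's left; front face and front edge of its 12 mm thick top lie at its x = -200 mm. Underside of the top: 178 mm above the table. Only the upper drawer opens.
- drawer (a joint): Top drawer: 0 shut, grows as it is pulled out along the unit's -x, hard stop at 0.21 m; starts up to 15 mm open; about 2 N to slide, stays where left. Inside: floor 93 mm above the table, 270 mm wide, 355 mm long, side and back walls 60 mm high.
- handle (a point): Middle of the top drawer's bar handle: a level steel bar 11 mm thick and 110 mm long, along the unit's y, 35 mm out from the drawer front, 155 mm above the table (35 mm below the unit's top). Moves with the drawer.
- drawer_lip (a point): Middle of the top inner edge of the top drawer's front panel (15 mm thick); 83 mm above the drawer floor, 176 mm above the table. Moves with the drawer; with the drawer fully open it is 195 mm in front of the front edge of the unit's top.
- pin: Plain round wooden rolling pin, no handles, 36 mm diameter, 300 mm long, about 0.2 kg, lying on the drawer floor front to back near the middle of its width; hidden until the drawer opens. Origin: at mid-length, 18 mm off the axis (underside as built; the pin may roll, so use the end points). Its x runs along it to the back end.
- pin_front (a point): Centre of the pin's end face nearest the drawer front (on the pin's axis).
- pin_back (a point): Centre of the pin's other end face, at the back of the drawer (on the pin's axis).
- ruler: Wooden ruler, 300 x 28 x 5 mm, lying in the drawer along its side wall at the unit's +y side; stays in the drawer. Origin: centre of its underside, x along its length.
- jar: Lidded glass jar, 68 mm diameter, 85 mm high, standing on the rear half of the unit's top. Leave alone. Origin: centre of its underside, z up.
- mortar: White ceramic mortar, 100 mm wide and 75 mm high, with its pestle sticking out to 115 mm high, on the table. Leave alone. Origin: centre of its underside, z up.
- squeeze_bottle: Yellow plastic squeeze bottle with a nozzle, 60 mm diameter, 132 mm high, on the table. Leave alone. Origin: centre of its underside, z up.

How it is judged:
On the way, in this order (a step that is already met when the one before it is completed fails the run):
1. the top drawer is pulled open to its stop (value of joint drawer above 0.195 m), for 0.2 s.
2. the pin slants through the gap: front end above the drawer front, back end still under the unit's top (z of pin_front in the frame of unit above 0.19 m and z of pin_back in the frame of unit below 0.178 m and x of pin_back in the frame of unit above -0.2 m), for 0.05 s.
At the end, for the whole second after the job is handed in: The gripper holds the pin still, both its ends at least 40 mm (axis height) above the unit's top, not touching the unit or the jar; the top drawer is still open by more than 150 mm with the ruler lying in it; jar, mortar and squeeze bottle are within 30 mm of where they stood (height (world z) of each of pin_front, pin_back above 0.23 m and contact force between pin and the fingers above 1 N and linear speed of pin below 0.05 m/s and contact force between pin and unit below 0.1 N and contact force between pin and jar below 0.1 N and value of joint drawer above 0.15 m and z of ruler in the frame of unit between 0.085 and 0.13 m and distance of each of jar, mortar, squeeze_bottle from where it was at the start of the episode below 0.03 m); the arm keeps its last pose, push and grip.
It fails at once if the jar, the mortar or the squeeze bottle is tipped over or pushed away (angle between any of jar, mortar, squeeze_bottle's own z axis and vertical above 0.5 rad or distance of any of jar, mortar, squeeze_bottle from where it was at the start of the episode above 0.03 m).
It also fails if it takes over 59 s, if anything falls off the work surface, if the arm or the gripper's body presses on something with over 40 N, if the wrist force passes 120 N, or if a joint passes its speed limit or range.

## Working session

There is one attempt and no reset: what is moved stays moved. The work goes in short steps, Python scripts to look and compute and a shell command to move; the robot and the scene stay as the last step left them, time stands still between calls to the robot, and variables do not carry over. Pictures are saved under pics/ and viewed, and the job is handed in when it is done.

```bash
mkdir -p pics; cat > h.py <<'E'
import numpy as np, cv2
from bench import get_obs, cams, ticket
def snap(n,f):
    p=cams.snapshot(n); cv2.imwrite('pics/'+f,p['frame'][:,:,::-1]); return p
def ray(p,uv):
    d=np.linalg.inv(p['intrinsics'])@[uv[0],uv[1],1]; R=np.array(p['R']); return -R.T@p['t'], R.T@d
def atz(p,uv,z):
    c,d=ray(p,uv); return c+d*(z-c[2])/d[2]
def proj(p,X):
    q=np.array(p['intrinsics'])@(np.array(p['R'])@X+p['t']); return q[:2]/q[2]
E
python3 - <<'E'
from h import *
o=get_obs(); print({k:np.round(v,3) for k,v in o.items()})
for n in ['scene','top']:
    p=snap(n,n+'0.png'); c,_=ray(p,(320,200)); print(n,c.round(3), np.round(p['R'],2).tolist(), p['intrinsics'][0][0])
    for q in ['unit','drawer','handle','jar','mortar','squeeze_bottle']:
        r=cams.outline_of(p,q)
        print(q,[(round(x['conf'],2),np.round(x['centre']).tolist()) for x in r[:2]])
E
```

```text
{'time': np.float64(0.0), 'joint_positions': array([ 1.026,  0.088,  1.372, -0.   ,  1.684, -0.103]), 'qvel': array([-0.   ,  0.001,  0.   ,  0.001, -0.001,  0.002]), 'joint_torque': array([-0.0000e+00, -3.4020e+01, -3.0242e+01,  7.2000e-02,  3.3000e-02,
       -0.0000e+00]), 'tool_pos': array([0.235, 0.497, 0.191]), 'ee_rot': array([-3.139, -0.   ,  2.7  ]), 'wrist_force': array([-0.357,  0.233, -0.747]), 'wrist_torque': array([0.003, 0.021, 0.008]), 'width': np.float64(0.094)}
scene [-0.013  0.829  1.269] [[-0.81, -0.58, 0.01], [-0.45, 0.61, -0.65], [0.37, -0.54, -0.76]] 456.70001843479247
unit [(0.82, [359.0, 163.0]), (0.62, [335.0, 191.0])]
drawer [(0.71, [338.0, 187.0])]
handle [(0.68, [334.0, 186.0])]
jar [(0.95, [372.0, 114.0]), (0.32, [360.0, 163.0])]
mortar [(0.89, [261.0, 344.0])]
squeeze_bottle [(0.84, [210.0, 308.0])]
top [0.332 0.04  1.28 ] [[0.02, -1.0, 0.0], [-0.98, -0.02, -0.17], [0.17, -0.0, -0.98]] 396.8997677478609
unit [(0.92, [414.0, 195.0])]
drawer [(0.87, [347.0, 202.0])]
handle [(0.83, [348.0, 201.0])]
jar [(0.65, [459.0, 184.0])]
mortar [(0.62, [165.0, 241.0])]
squeeze_bottle [(0.66, [173.0, 180.0])]
```

View pics/scene0.png

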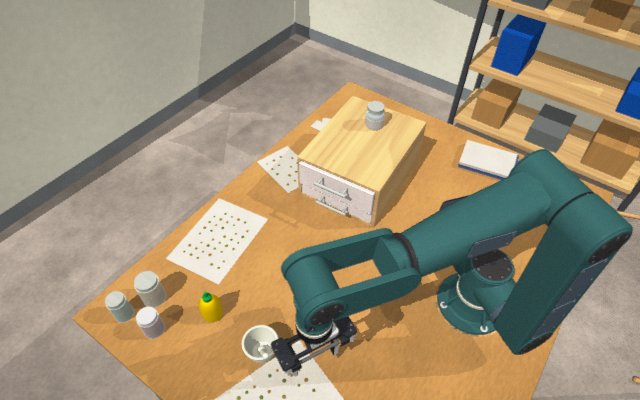

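View pics/top0.png

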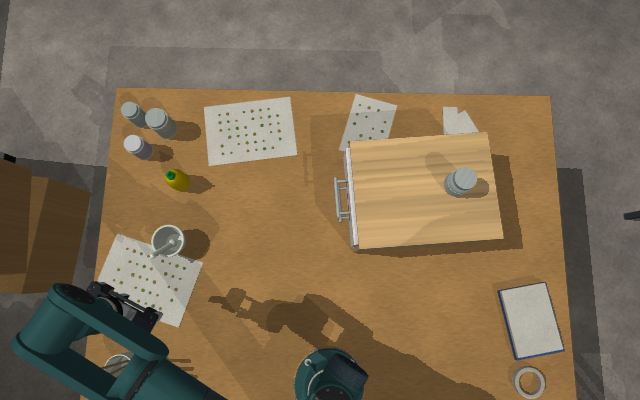

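The scene view shows the unit with its front facing the camera and world +y, the handle at (334,186), and the mortar and bottle near the start pose. The top view shows the unit's top corners at about (351,142), (487,133), (503,238) and (358,248), with the jar at (461,182).

```bash
python3 - <<'E'
from h import *
from scipy.optimize import least_squares
p=cams.snapshot('top')
s=cams.snapshot('scene')
for P,n in((p,'top'),(s,'scene')):
    r=cams.outline_of(P,'unit')[0]['region'].astype(np.uint8)
    c=max(cv2.findContours(r,0,1)[0],key=cv2.contourArea)
    print(n,cv2.approxPolyDP(c,5,True)[:,0].tolist())
C=np.array([(351,142),(487,133),(503,238),(358,248)],float)
W=np.array([atz(p,c,.19) for c in C]);print(W.round(3))
L=np.array([(-.2,-.155),(.2,-.155),(.2,.155),(-.2,.155)])
best=None
for y0 in np.arange(-3,3.1,.5):
  for ls in (L,L*[1,-1]):
    f=lambda v:((ls@np.array([[np.cos(v[2]),np.sin(v[2])],[-np.sin(v[2]),np.cos(v[2])]])+v[:2])-W[:,:2]).ravel()
    r=least_squares(f,[.4,0,y0])
    if best is None or r.cost<best[0].cost: best=(r,ls)
r,ls=best;v=r.x;print(v,np.degrees(v[2]),r.fun.round(3),ls[0])
np.save('unit.npy',v)
R=np.array([[np.cos(v[2]),-np.sin(v[2])],[np.sin(v[2]),np.cos(v[2])]])
g=[(x,y,z) for x in(-.2,.2) for y in(-.155,.155) for z in(.19,)]+[(-.2,-.155,0),(-.2,.155,0)]+[(-.235,-.055,.155),(-.235,.055,.155),(-.25,-.055,.155),(-.25,.055,.155)]
for P,n in((p,'top'),(s,'scene')):
  im=cv2.resize(P['frame'][:,:,::-1],None,fx=4,fy=4,interpolation=2)
  for x,y,z in g:
    q=proj(P,np.r_[R@[x,y]+v[:2],z])
    cv2.circle(im,tuple(int(a*4+2) for a in q),4,(0,0,255),1)
  im=im[480:1040,1200:2000] if n=='top' else im[350:950,1100:1800]
  cv2.imwrite('pics/u_%s.png'%n,im)
E
```

```text
top [[487, 133], [351, 141], [343, 154], [345, 177], [335, 179], [336, 216], [348, 220], [353, 251], [501, 238]]
scene [[352, 96], [297, 156], [298, 192], [373, 226], [417, 159], [426, 124], [385, 108], [382, 127], [370, 130], [364, 125], [369, 102]]
[[ 0.7   -0.049  0.19 ]
 [ 0.736 -0.441  0.19 ]
 [ 0.434 -0.469  0.19 ]
 [ 0.398 -0.07   0.19 ]]
[ 0.56692708 -0.25737    -1.48527044] -85.09972779963796 [ 0.004  0.004  0.003 -0.002 -0.004 -0.001 -0.003 -0.001] [-0.2    0.155]
```

View pics/u_top.png

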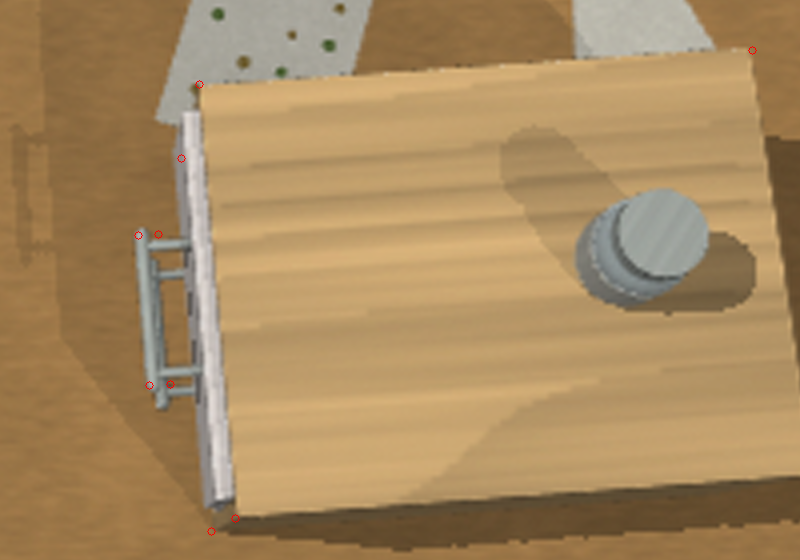

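View pics/u_scene.png

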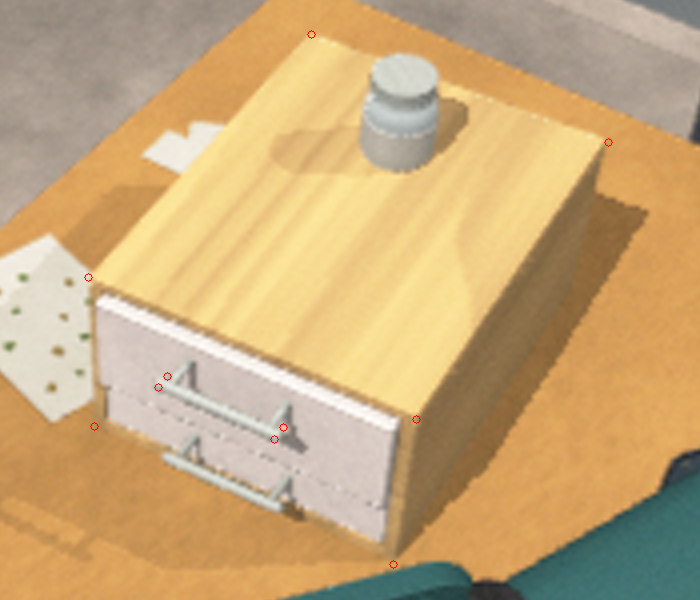

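```bash
python3 - <<'E'
from h import *
v=np.load('unit.npy')
p=cams.snapshot('top');s=cams.snapshot('scene')
A=lambda P,l:[atz(P,(a-.5,b-.5),.155).round(4) for a,b in l]
t=A(p,[(300+143/4,120+232/4),(300+160/4,120+404/4)])
q=A(s,[(275+161/4,87.5+384/4),(275+281/4,87.5+435/4)])
print(t,q)
for P,z in((p,.155),):
  pass
R=np.array([[np.cos(v[2]),-np.sin(v[2])],[np.sin(v[2]),np.cos(v[2])]])
for X in t+q: print(R.T@(X[:2]-v[:2]))
d=t[0]-t[1];print(np.degrees(np.arctan2(d[1],d[0])))
# edges of unit from scene
print(A(s,[]), [ (R.T@(atz(s,c,.19)[:2]-v[:2])).round(3) for c in [(275+93/4,87.5+283/4),(275+605/4,87.5+142/4),(275+413/4,87.5+418/4)]])
o=get_obs();print(o['time'],o['ee_rot'],o['joint_positions'])
E
```

```text
[array([ 0.6033, -0.0069,  0.155 ]), array([ 0.4775, -0.0206,  0.155 ])] [array([ 0.6012, -0.008 ,  0.155 ]), array([ 0.489 , -0.0201,  0.155 ])]
[-0.24644747  0.05763553]
[-0.24354359 -0.06887493]
[-0.24553087  0.05544924]
[-0.24305941 -0.05737425]
6.215190243579204
[] [array([-0.205,  0.146]), array([ 0.197, -0.154]), array([-0.202, -0.154])]
1.0 [3.14151310e+00 1.67451053e-05 2.69982456e+00] [ 1.02591655e+00  8.72051988e-02  1.37073846e+00 -8.52164711e-06
  1.68356813e+00 -1.03112642e-01]
```

```bash
python3 -m crank '[{"tz":-5,"grip":0.32},{"tz":-5},{"tz":-4,"twist":-10.3},{"twist":-10.3},{"twist":-10.3}]'; python3 -m crank '[{"tx":-2.58,"ty":-5.38},{"tx":-2.58,"ty":-5.38},{"tx":-2.58,"ty":-5.38},{"tx":-2.58,"ty":-5.38},{"tx":-2.58,"ty":-5.38},{"tx":-2.58,"ty":-5.38},{"tx":-2.58,"ty":-5.38},{"tx":-2.58,"ty":-5.38},{"tx":-2.58,"ty":-5.38},{"tx":-2.58,"ty":-5.38},{"tx":0},{"tx":0}]'
```

```text
invalid input at $[0]: expected keys tx, ty, tz, twist, grip
invalid input at $[0]: expected keys tx, ty, tz, twist, grip
```

```bash
python3 -m crank '[{"tx":0,"ty":0,"tz":-5,"twist":0,"grip":0.32},{"tx":0,"ty":0,"tz":-5,"twist":0,"grip":0.32},{"tx":0,"ty":0,"tz":-4,"twist":-10.3,"grip":0.32},{"tx":0,"ty":0,"tz":0,"twist":-10.3,"grip":0.32},{"tx":0,"ty":0,"tz":0,"twist":-10.3,"grip":0.32},{"tx":0,"ty":0,"tz":0,"twist":0,"grip":0.32}]'
```

```text
time: 1.75
tool_pos: [0.2352, 0.4972, 0.3326]
ee_rot: [3.141, 0.0, -3.046]
wrist_force: [1.0, 0.1, 0.1]
width: 0.0373
```

```bash
python3 -m crank '[{"tx":-2.58,"ty":-5.38,"tz":0,"twist":0,"grip":0.32},{"tx":-2.58,"ty":-5.38,"tz":0,"twist":0,"grip":0.32},{"tx":-2.58,"ty":-5.38,"tz":0,"twist":0,"grip":0.32},{"tx":-2.58,"ty":-5.38,"tz":0,"twist":0,"grip":0.32},{"tx":-2.58,"ty":-5.38,"tz":0,"twist":0,"grip":0.32},{"tx":-2.58,"ty":-5.38,"tz":0,"twist":0,"grip":0.32},{"tx":-2.58,"ty":-5.38,"tz":0,"twist":0,"grip":0.32},{"tx":-2.58,"ty":-5.38,"tz":0,"twist":0,"grip":0.32},{"tx":-2.58,"ty":-5.38,"tz":0,"twist":0,"grip":0.32},{"tx":-2.58,"ty":-5.38,"tz":0,"twist":0,"grip":0.32},{"tx":0,"ty":0,"tz":0,"twist":0,"grip":0.32},{"tx":0,"ty":0,"tz":0,"twist":0,"grip":0.32}]'
```

```text
time: 3.25
tool_pos: [0.5441, -0.0129, 0.3322]
ee_rot: [3.141, -0.001, -3.046]
wrist_force: [-0.6, 0.1, 0.5]
width: 0.03
```

```bash
python3 -m crank '[{"tx":0,"ty":0,"tz":5.5,"twist":0,"grip":0.32},{"tx":0,"ty":0,"tz":5.5,"twist":0,"grip":0.32},{"tx":0,"ty":0,"tz":1.7,"twist":0,"grip":0.32},{"tx":0,"ty":0,"tz":0,"twist":0,"grip":0.32}]'; python3 - <<'E'
from h import *
p=snap('scene','a.png');im=p['frame'][60:260,230:450,::-1];cv2.imwrite('pics/a1.png',cv2.resize(im,None,fx=3,fy=3))
p=snap('top','a.png');im=p['frame'][100:270,260:460,::-1];cv2.imwrite('pics/a2.png',cv2.resize(im,None,fx=3,fy=3))
print(get_obs()['tool_pos'])
E
```

```text
time: 3.75
tool_pos: [0.5439, -0.0121, 0.2057]
ee_rot: [3.141, -0.0, -3.043]
wrist_force: [0.4, -0.4, 0.2]
width: 0.0302
[ 0.54562437 -0.01270254  0.20866966]
```

View pics/a1.png

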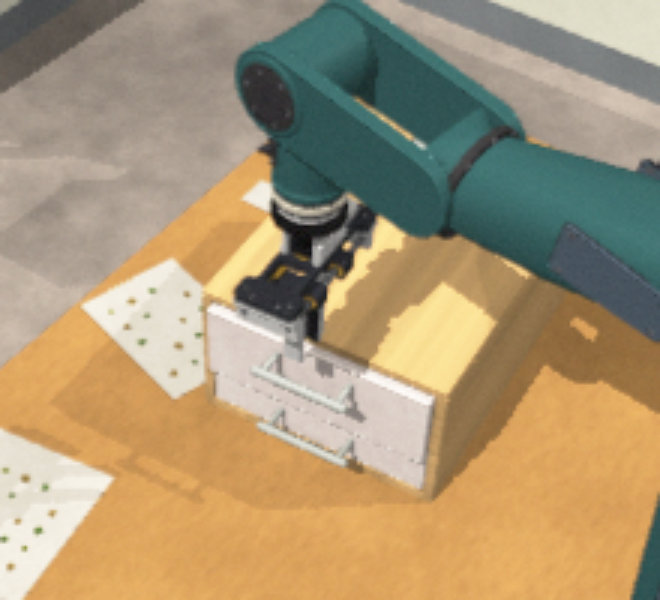

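View pics/a2.png

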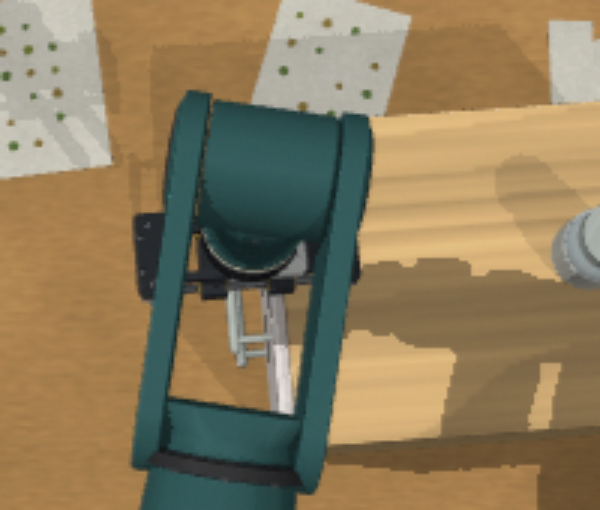

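```bash
python3 -m crank '[{"tx":0,"ty":0,"tz":1.5,"twist":0,"grip":0.32},{"tx":0,"ty":0,"tz":1.5,"twist":0,"grip":0.32},{"tx":0,"ty":0,"tz":1,"twist":0,"grip":0.32},{"tx":0,"ty":0,"tz":0,"twist":0,"grip":0.32}]';python3 -m crank '[{"tx":0,"ty":0,"tz":1,"twist":0,"grip":0.32},{"tx":0,"ty":0,"tz":1,"twist":0,"grip":0.32},{"tx":0,"ty":0,"tz":0,"twist":0,"grip":0.32}]'
```

```text
time: 4.35
tool_pos: [0.5435, -0.0131, 0.1638]
ee_rot: [3.141, -0.003, -3.044]
wrist_force: [-0.4, 0.1, 0.4]
width: 0.03
time: 4.72
tool_pos: [0.5436, -0.013, 0.1441]
ee_rot: [3.141, -0.002, -3.044]
wrist_force: [-0.1, -0.5, -0.1]
width: 0.03
```

```bash
python3 -m crank '[{"tx":0,"ty":0,"tz":0,"twist":0,"grip":0},{"tx":0,"ty":0,"tz":0,"twist":0,"grip":0},{"tx":0,"ty":0,"tz":0,"twist":0,"grip":0},{"tx":0,"ty":0,"tz":0,"twist":0,"grip":0}]'
```

```text
time: 5.22
tool_pos: [0.5451, -0.013, 0.1477]
ee_rot: [-3.141, 0.003, -3.044]
wrist_force: [-1.1, 1.0, 5.2]
width: 0.0005
```

```bash
python3 - <<'E'
from h import *
p=snap('scene','b.png');im=p['frame'][110:230,280:400,::-1];cv2.imwrite('pics/b1.png',cv2.resize(im,None,fx=5,fy=5))
p=snap('top','b.png');im=p['frame'][130:250,300:420,::-1];cv2.imwrite('pics/b2.png',cv2.resize(im,None,fx=5,fy=5))
o=get_obs();print(o['tool_pos'],o['width'],o['wrist_force'])
E
```

```text
[ 0.54507737 -0.01303267  0.14762281] 0.0006148668582005483 [-0.23953586  0.75896936  4.85260567]
```

View pics/b1.png

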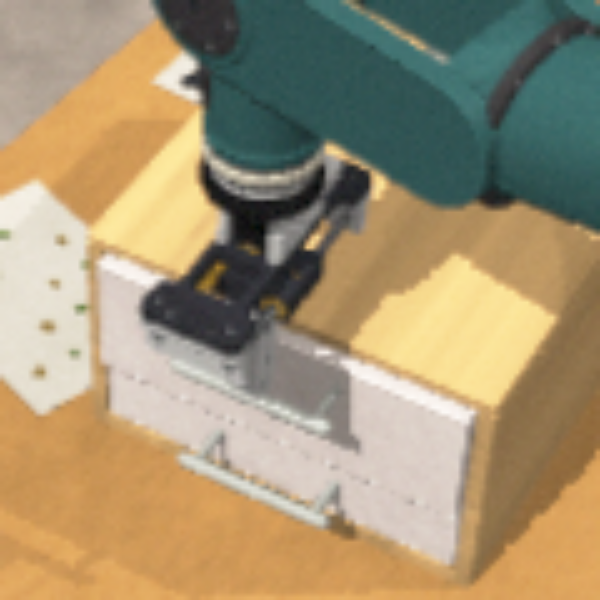

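View pics/b2.png

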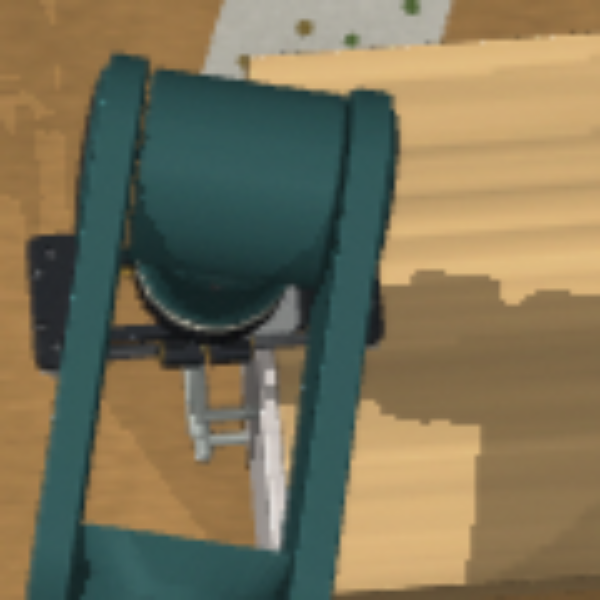

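```bash
python3 - <<'E'
from h import *
p=snap('scene','c.png')
im=cv2.resize(p['frame'][140:220,290:380,::-1],None,fx=8,fy=8,interpolation=cv2.INTER_CUBIC)
def mark(X,col):
    q=(proj(p,np.array(X))-[290,140]+.5)*8; cv2.circle(im,tuple(q.astype(int)),5,col,1)
mark([.545,-.013,.1476],(0,0,255)); mark([.545,-.013,.1366],(0,0,255)); mark([.545,-.013,.1556],(0,0,255));mark([.545,-.013,.21],(0,0,255))
mark([.602,-.008,.155],(255,0,0)); mark([.487,-.02,.155],(255,0,0))
cv2.imwrite('pics/c1.png',im)
E
```

```text
(no output)
```

View pics/c1.png

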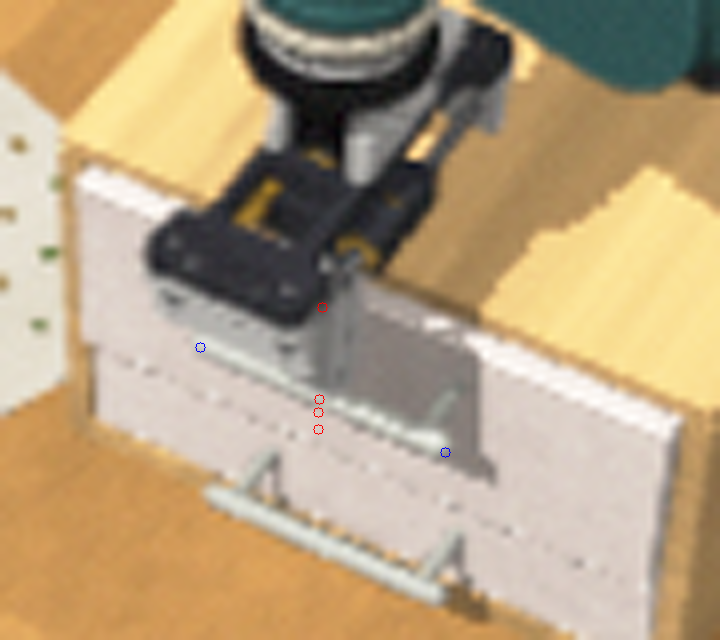

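```bash
python3 -m crank '[{"tx":0,"ty":0,"tz":0,"twist":0,"grip":0.32},{"tx":0,"ty":0,"tz":0,"twist":0,"grip":0.32},{"tx":0,"ty":0,"tz":0,"twist":0,"grip":0.32}]'; python3 - <<'E'
from h import *
p=snap('scene','d.png')
im=cv2.resize(p['frame'][140:220,290:380,::-1],None,fx=8,fy=8,interpolation=cv2.INTER_CUBIC)
def mark(X,col):
    q=(proj(p,np.array(X))-[290,140]+.5)*8; cv2.circle(im,tuple(q.astype(int)),3,col,1)
for y in (.002,-.028):
  mark([.545,y,.1366],(0,0,255));mark([.545,y,.17],(0,0,255))
cv2.imwrite('pics/d1.png',im)
E
```

```text
time: 5.75
tool_pos: [0.5452, -0.0132, 0.1472]
ee_rot: [-3.141, 0.003, -3.044]
wrist_force: [1.0, 2.2, 1.1]
width: 0.0266
```

View pics/d1.png

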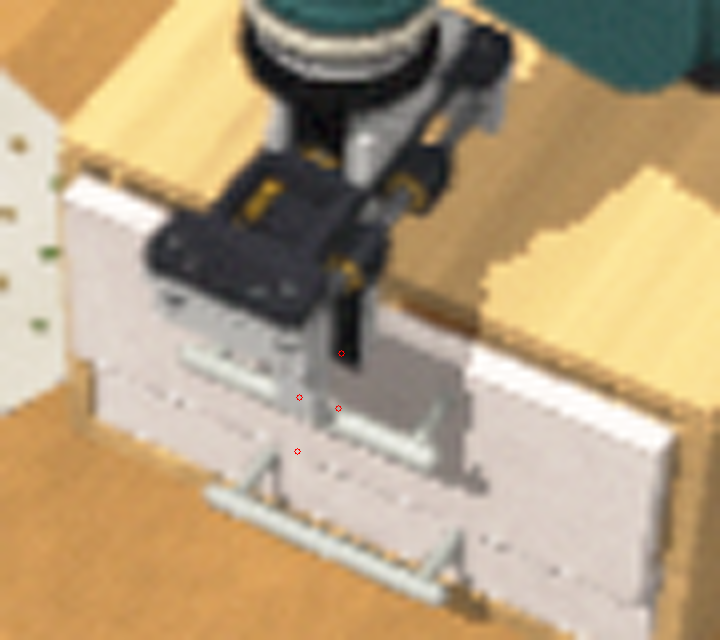

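```bash
python3 -m crank '[{"tx":0,"ty":0,"tz":-1.5,"twist":0,"grip":0.32},{"tx":0,"ty":0,"tz":-1.5,"twist":0,"grip":0.32},{"tx":0,"ty":0,"tz":0,"twist":0,"grip":0.32},{"tx":0,"ty":0,"tz":0,"twist":0,"grip":0.32}]'; python3 - <<'E'
from h import *
p=snap('scene','e.png');P=p
im=cv2.resize(p['frame'][140:220,290:380,::-1],None,fx=8,fy=8,interpolation=cv2.INTER_CUBIC)
o=get_obs();t=o['tool_pos'];print(t,o['width'])
def mark(X,col):
    q=(proj(p,np.array(X))-[290,140]+.5)*8; cv2.circle(im,tuple(q.astype(int)),3,col,1)
for dy in (.015,-.015):
  for dz in (-.011,.008,.03): mark(t+[0,dy,dz],(0,0,255))
cv2.imwrite('pics/e1.png',im)
p=snap('top','e.png')
im=cv2.resize(p['frame'][150:250,300:400,::-1],None,fx=6,fy=6,interpolation=cv2.INTER_CUBIC);cv2.imwrite('pics/e2.png',im)
E
```

```text
time: 6.3
tool_pos: [0.5444, -0.0132, 0.1755]
ee_rot: [-3.142, 0.0, -3.044]
wrist_force: [0.6, 0.6, -0.1]
width: 0.0303
[ 0.54412773 -0.01312459  0.17508151] 0.030128014772071252
```

View pics/e1.png

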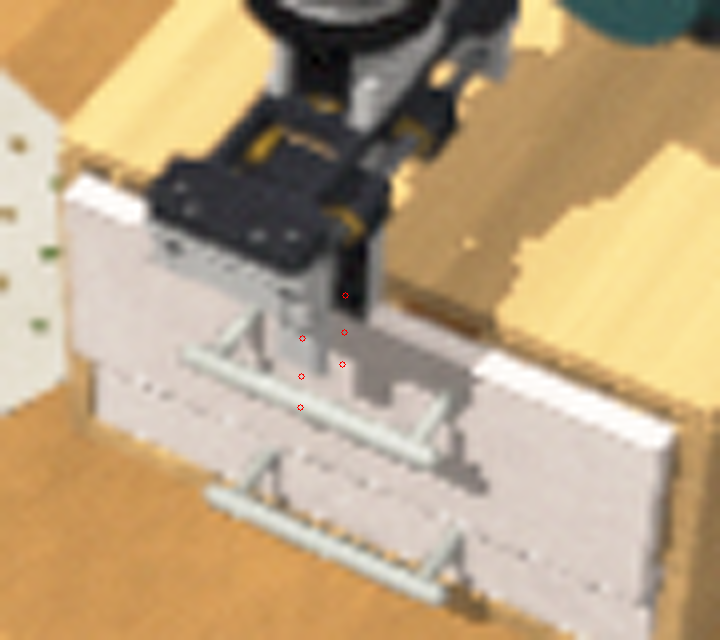

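View pics/e2.png

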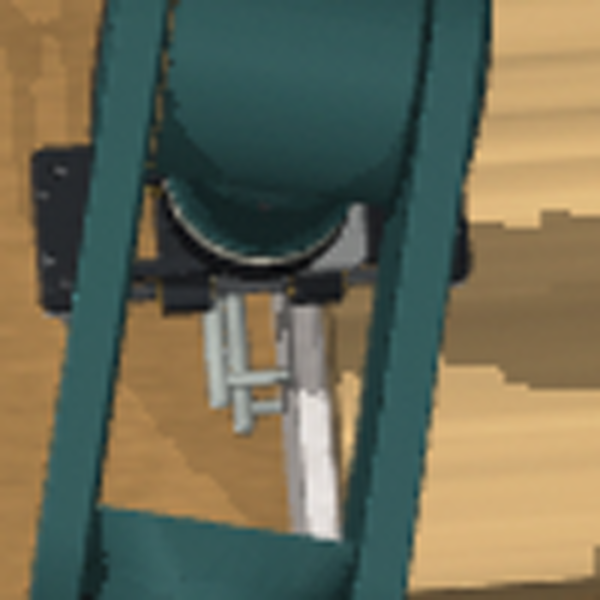

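```bash
python3 - <<'E'
from h import *
p=cams.snapshot('scene');t=cams.snapshot('top')
L=lambda P,l:[atz(P,(a-.5,b-.5),.155).round(4) for a,b in l]
print(L(p,[(290+187/8,140+354/8),(290+432/8,140+456/8)]))
print(L(t,[(300+217/6,150+402/6),(300+211/6,150+310/6)]))
im=p['frame'][165:205,310:350,::-1].astype(float)
im=cv2.resize(im,None,fx=14,fy=14,interpolation=cv2.INTER_NEAREST)
im=np.clip((im-60)*1.3,0,255);im=(im/255)**1.6*255
cv2.imwrite('pics/e3.png',im)
E
```

```text
[array([ 0.6042, -0.0016,  0.155 ]), array([ 0.4905, -0.015 ,  0.155 ])]
[array([ 0.4888, -0.0095,  0.155 ]), array([ 0.5333, -0.0061,  0.155 ])][ WARN:0@4.745] global loadsave.cpp:1063 imwrite_ Unsupported depth image for selected encoder is fallbacked to CV_8U.
```

View pics/e3.png

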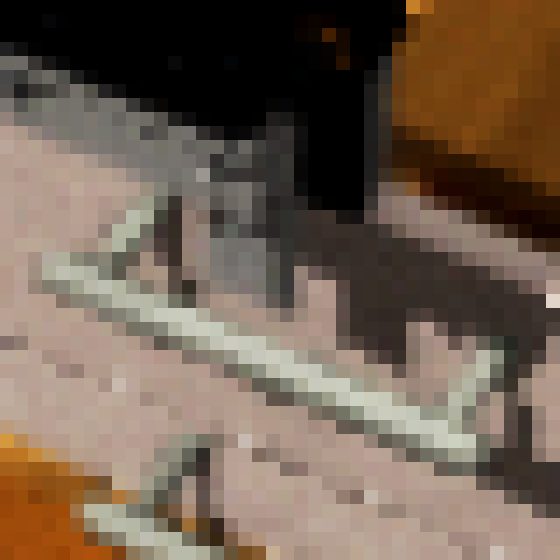

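```bash
python3 - <<'E'
from h import *
p=cams.snapshot('scene');t=get_obs()['tool_pos']
for z in (.20,.22,.24,.26,.28,.30): print(z,[proj(p,t*[1,1,0]+[sx*.0375,.0885,z]).round(1) for sx in(1,-1)])
c=p;im=cv2.resize(p['frame'][130:200,290:360,::-1],None,fx=8,fy=8,interpolation=cv2.INTER_NEAREST);cv2.imwrite('pics/f.png',im)
E
```

```text
0.2 [array([304.1, 191.6]), array([323.5, 202.3])]
0.22 [array([304. , 187.3]), array([323.6, 198.1])]
0.24 [array([303.9, 182.9]), array([323.7, 193.7])]
0.26 [array([303.7, 178.4]), array([323.8, 189.2])]
0.28 [array([303.6, 173.9]), array([323.9, 184.7])]
0.3 [array([303.5, 169.2]), array([324., 180.])]
```

View pics/f.png

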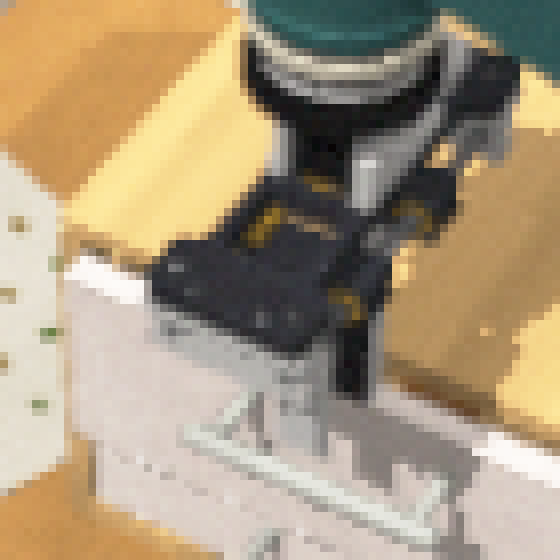

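```bash
python3 -m crank '[{"tx":0,"ty":0.8,"tz":0,"twist":0,"grip":0.32},{"tx":0,"ty":0,"tz":1.2,"twist":0,"grip":0.32},{"tx":0,"ty":0,"tz":1,"twist":0,"grip":0.32},{"tx":0,"ty":0,"tz":0,"twist":0,"grip":0.32}]';python3 -m crank '[{"tx":0,"ty":0,"tz":0.9,"twist":0,"grip":0.32},{"tx":0,"ty":0,"tz":0.9,"twist":0,"grip":0.32},{"tx":0,"ty":0,"tz":0,"twist":0,"grip":0.32}]'
```

```text
time: 7.05
tool_pos: [0.5425, -0.0051, 0.1516]
ee_rot: [3.141, -0.003, -3.044]
wrist_force: [0.4, 1.1, 0.6]
width: 0.0299
time: 7.42
tool_pos: [0.5428, -0.0052, 0.1342]
ee_rot: [3.141, -0.002, -3.044]
wrist_force: [-0.2, -1.2, 0.3]
width: 0.0302
```

```bash
python3 -m crank '[{"tx":0,"ty":0,"tz":0.9,"twist":0,"grip":0.32},{"tx":0,"ty":0,"tz":0.3,"twist":0,"grip":0.32},{"tx":0,"ty":0,"tz":0,"twist":0,"grip":0.32}]'; python3 - <<'E'
from h import *
p=snap('scene','g0.png')
im=cv2.resize(p['frame'][130:210,290:380,::-1],None,fx=8,fy=8,interpolation=cv2.INTER_CUBIC)
cv2.imwrite('pics/g.png',im)
E
```

```text
time: 7.8
tool_pos: [0.5433, -0.0051, 0.1231]
ee_rot: [3.141, -0.001, -3.044]
wrist_force: [-0.9, 0.0, 0.8]
width: 0.0301
```

View pics/g.png

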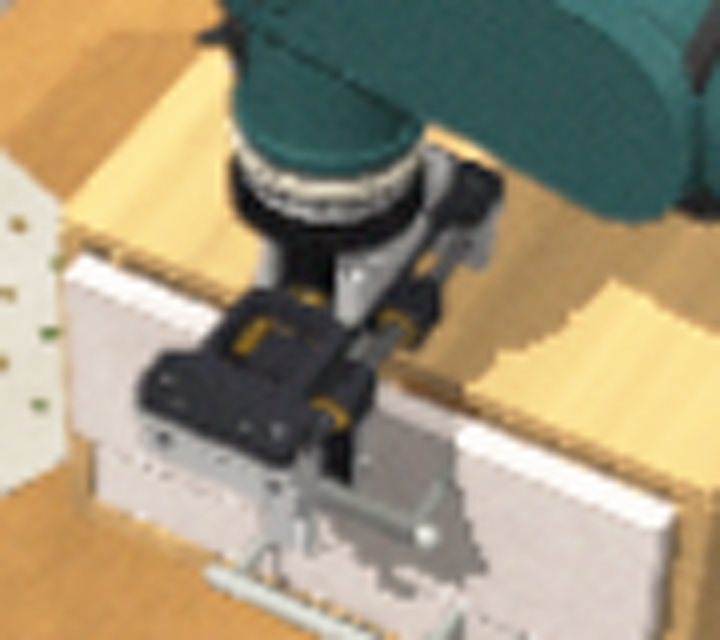

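The outer finger, tip at about (298,550) in the crop, now reaches well below the bar. The bar runs between the fingers, so I'll close on it.

```bash
python3 -m crank '[{"tx":0,"ty":0,"tz":0,"twist":0,"grip":0},{"tx":0,"ty":0,"tz":0,"twist":0,"grip":0},{"tx":0,"ty":0,"tz":0,"twist":0,"grip":0},{"tx":0,"ty":0,"tz":0,"twist":0,"grip":0}]'
```

```text
time: 8.35
tool_pos: [0.5437, -0.005, 0.1237]
ee_rot: [3.141, 0.001, -3.044]
wrist_force: [0.4, 1.2, 0.2]
width: 0.0104
```

```bash
python3 -m crank '[{"tx":0,"ty":1,"tz":0,"twist":0,"grip":0},{"tx":0,"ty":2,"tz":0,"twist":0,"grip":0},{"tx":0,"ty":2,"tz":0,"twist":0,"grip":0},{"tx":0,"ty":2,"tz":0,"twist":0,"grip":0},{"tx":0,"ty":2,"tz":0,"twist":0,"grip":0},{"tx":0,"ty":2,"tz":0,"twist":0,"grip":0},{"tx":0,"ty":2,"tz":0,"twist":0,"grip":0},{"tx":0,"ty":2,"tz":0,"twist":0,"grip":0},{"tx":0,"ty":2,"tz":0,"twist":0,"grip":0},{"tx":0,"ty":1,"tz":0,"twist":0,"grip":0},{"tx":0,"ty":0,"tz":0,"twist":0,"grip":0}]';python3 -m crank '[{"tx":0,"ty":0.5,"tz":0,"twist":0,"grip":0},{"tx":0,"ty":0.4,"tz":0,"twist":0,"grip":0},{"tx":0,"ty":0,"tz":0,"twist":0,"grip":0}]'
```

```text
time: 9.72
tool_pos: [0.5267, 0.1768, 0.1238]
ee_rot: [3.139, 0.003, -3.042]
wrist_force: [6.0, 1.3, 0.4]
width: 0.0097
time: 10.1
tool_pos: [0.526, 0.1847, 0.1238]
ee_rot: [3.14, 0.003, -3.044]
wrist_force: [5.4, 1.2, 0.2]
width: 0.0098
```

```bash
python3 -m crank '[{"tx":-0.2,"ty":0.5,"tz":0,"twist":0,"grip":0},{"tx":0,"ty":0,"tz":0,"twist":0,"grip":0}]';python3 -m crank '[{"tx":0,"ty":0.5,"tz":0,"twist":0,"grip":0},{"tx":0,"ty":0,"tz":0,"twist":0,"grip":0}]';python3 -m crank '[{"tx":0,"ty":0.4,"tz":0,"twist":0,"grip":0},{"tx":0,"ty":0,"tz":0,"twist":0,"grip":0}]'
```

```text
time: 10.35
tool_pos: [0.5258, 0.1864, 0.1237]
ee_rot: [-3.137, -0.003, -3.045]
wrist_force: [0.5, -7.4, 4.2]
width: 0.01
time: 10.6
tool_pos: [0.5258, 0.1862, 0.1237]
ee_rot: [-3.127, -0.003, -3.048]
wrist_force: [1.5, -18.4, 4.9]
width: 0.0096
time: 10.85
tool_pos: [0.5258, 0.1861, 0.1237]
ee_rot: [-3.119, -0.004, -3.05]
wrist_force: [1.2, -26.8, 5.4]
width: 0.0103
```

The drawer is at its stop: the force climbs and the tool no longer moves. I'll relax, release, rise and look.

```bash
python3 -m crank '[{"tx":0,"ty":-1.2,"tz":0,"twist":0,"grip":0},{"tx":0,"ty":0,"tz":0,"twist":0,"grip":0.32},{"tx":0,"ty":0,"tz":0,"twist":0,"grip":0.32},{"tx":0,"ty":0,"tz":0,"twist":0,"grip":0.32},{"tx":0,"ty":0,"tz":-1.5,"twist":0,"grip":0.32},{"tx":0,"ty":0,"tz":-3,"twist":0,"grip":0.32},{"tx":0,"ty":0,"tz":-6,"twist":0,"grip":0.5},{"tx":0,"ty":4,"tz":-6,"twist":0,"grip":1},{"tx":0,"ty":6,"tz":-2,"twist":0,"grip":1},{"tx":0,"ty":6,"tz":0,"twist":0,"grip":1},{"tx":0,"ty":4,"tz":0,"twist":0,"grip":1},{"tx":0,"ty":0,"tz":0,"twist":0,"grip":1}]'; python3 - <<'E'
from h import *
for n in ['top','scene']:
    p=snap(n,'h_'+n+'.png')
    for q in ['pin','pin_front','pin_back','ruler','drawer_lip','handle']:
        r=cams.outline_of(p,q)
        for x in r[:2]:
            c=max(cv2.findContours(x['region'].astype(np.uint8),0,1)[0],key=cv2.contourArea)
            print(n,q,round(x['conf'],2),np.round(x['centre']).tolist(),cv2.boxPoints(cv2.minAreaRect(c)).round().tolist())
E
```

```text
time: 12.35
tool_pos: [0.507, 0.381, 0.3003]
ee_rot: [3.141, -0.0, -3.039]
wrist_force: [-0.6, -0.8, -0.5]
width: 0.0865
top pin 0.69 [328.0, 205.0] [[301.0, 198.0], [354.0, 195.0], [354.0, 208.0], [301.0, 210.0]]
top pin_front 0.74 [329.0, 203.0] [[301.0, 198.0], [354.0, 195.0], [354.0, 207.0], [301.0, 210.0]]
top pin_back 0.74 [327.0, 202.0] [[299.0, 198.0], [354.0, 193.0], [355.0, 208.0], [300.0, 212.0]]
top ruler 0.89 [323.0, 165.0] [[298.0, 161.0], [350.0, 158.0], [350.0, 167.0], [298.0, 170.0]]
top drawer_lip 0.58 [312.0, 210.0] [[263.0, 153.0], [351.0, 147.0], [358.0, 246.0], [270.0, 252.0]]
top handle 0.71 [316.0, 215.0] [[262.0, 153.0], [350.0, 146.0], [358.0, 246.0], [271.0, 254.0]]
top handle 0.5 [160.0, 229.0] [[152.0, 231.0], [168.0, 222.0], [170.0, 226.0], [154.0, 235.0]]
scene pin 0.67 [323.0, 206.0] [[310.0, 216.0], [331.0, 189.0], [339.0, 196.0], [318.0, 222.0]]
scene pin_front 0.64 [324.0, 204.0] [[310.0, 216.0], [332.0, 189.0], [340.0, 196.0], [318.0, 223.0]]
scene pin_back 0.81 [325.0, 207.0] [[310.0, 216.0], [332.0, 189.0], [340.0, 196.0], [318.0, 223.0]]
scene drawer_lip 0.79 [327.0, 220.0] [[267.0, 219.0], [295.0, 163.0], [375.0, 202.0], [347.0, 258.0]]
scene handle 0.87 [326.0, 220.0] [[267.0, 219.0], [295.0, 162.0], [375.0, 202.0], [347.0, 259.0]]
```

View pics/h_top.png

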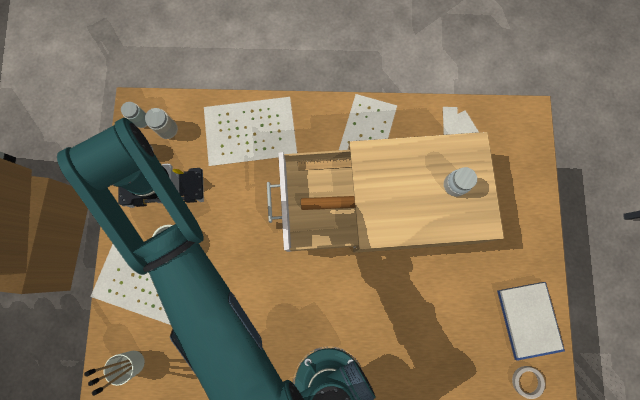

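View pics/h_scene.png

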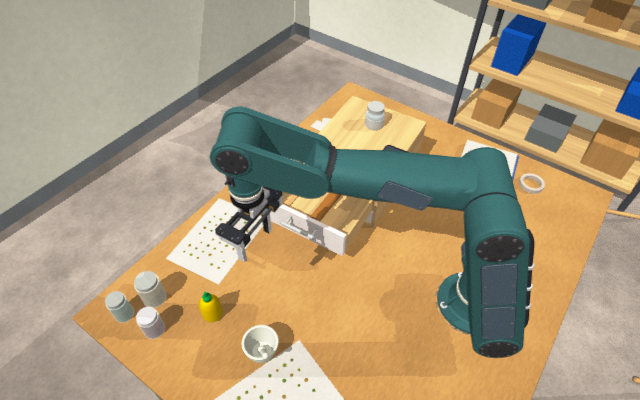

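```bash
python3 - <<'E'
from h import *
p=cams.snapshot('top');s=cams.snapshot('scene')
im=cv2.resize(p['frame'][140:260,260:370,::-1],None,fx=7,fy=7,interpolation=cv2.INTER_CUBIC)[:600]
cv2.imwrite('pics/i.png',cv2.resize(p['frame'][140:226,260:370,::-1],None,fx=7,fy=7,interpolation=cv2.INTER_CUBIC))
for P in (p,s):
    x=cams.outline_of(P,'pin')[0]['region'];pts=np.argwhere(x)[:,::-1].astype(float)
    W=np.array([atz(P,q,.120)[:2] for q in pts])
    m=W.mean(0);u=np.linalg.svd(W-m,full_matrices=False)[2][0];u*=np.sign(u[1]);a=(W-m)@u;b=(W-m)@np.array([-u[1],u[0]])
    print(m.round(4),np.degrees(np.arctan2(u[1],u[0])),(m+u*a.max()).round(4),(m+u*a.min()).round(4),np.percentile(b,[2,98]).round(4))
im=cv2.resize(s['frame'][180:250,260:360,::-1],None,fx=8,fy=8,interpolation=cv2.INTER_CUBIC);cv2.imwrite('pics/i2.png',im)
E
```

```text
[0.5356 0.0143] 94.38556471997889 [0.5296 0.0925] [ 0.5415 -0.0624] [-0.0164  0.0163]
[0.5324 0.0325] 93.26070138363876 [0.5289 0.0944] [ 0.5364 -0.0373] [-0.0196  0.0192]
```

View pics/i.png

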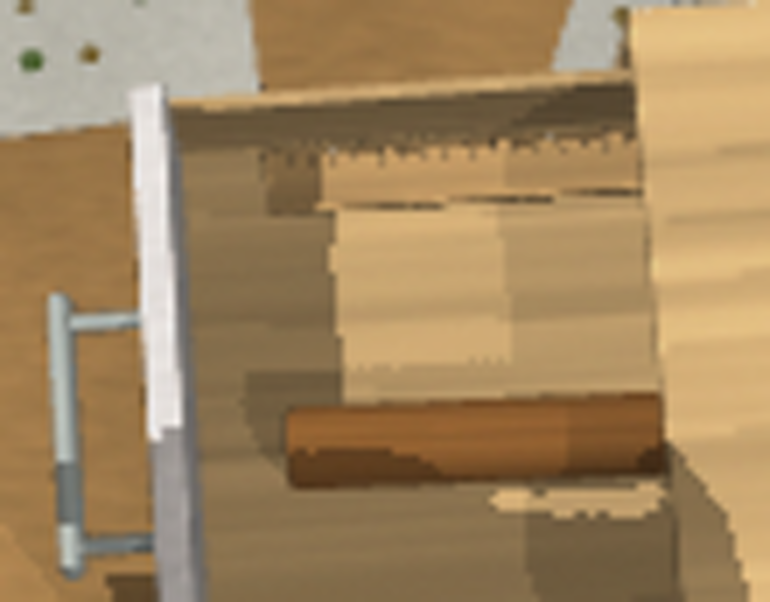

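View pics/i2.png

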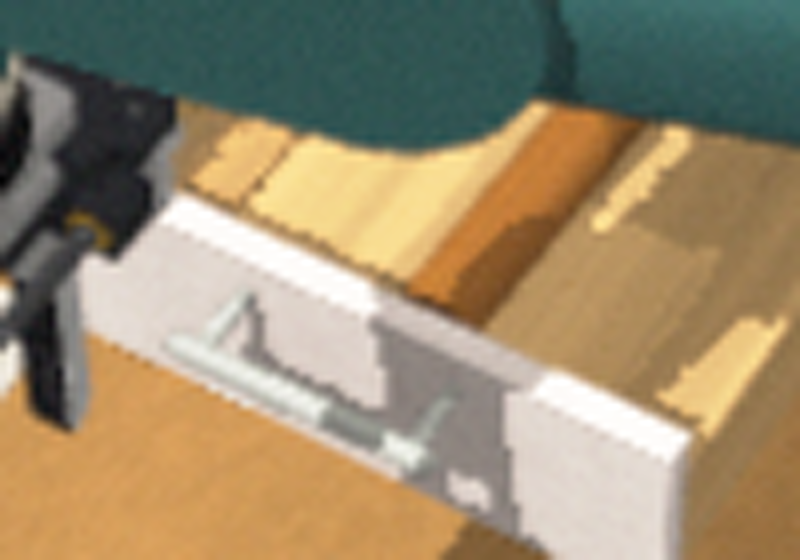

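```bash
python3 - <<'E'
from h import *
from scipy.spatial.transform import Rotation as Ro
p=cams.snapshot('scene');o=get_obs();t=o['tool_pos'];R=Ro.from_euler('xyz',o['ee_rot']).as_matrix();w=o['width'];print(t,w)
im=cv2.resize(p['frame'][160:280,200:300,::-1],None,fx=6,fy=6,interpolation=cv2.INTER_CUBIC)[:600]
for sy in (1,-1):
  for z,c in((.011,(0,0,255)),(-.008,(0,255,0)),(-.086,(255,0,0))):
    for sx in(-.008,.008):
      q=(proj(p,t+R@[sx,sy*w/2,z])-[200,160]+.5)*6;cv2.circle(im,tuple(q.astype(int)),3,c,1)
cv2.imwrite('pics/j.png',im)
E
```

```text
[0.50800729 0.37822673 0.30024093] 0.09398769268456784
```

View pics/j.png

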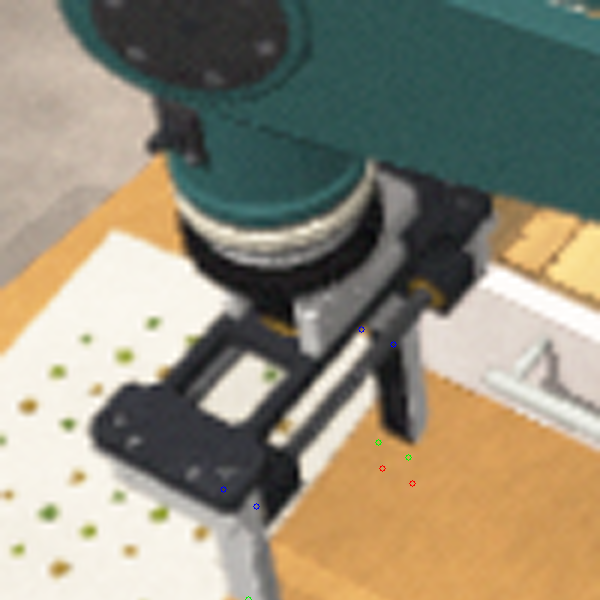

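```bash
python3 -m crank '[{"tx":0,"ty":0,"tz":0,"twist":10.2,"grip":1},{"tx":0,"ty":0,"tz":0,"twist":10.2,"grip":1},{"tx":0,"ty":0,"tz":0,"twist":10.2,"grip":1},{"tx":0,"ty":0,"tz":0,"twist":10.2,"grip":1},{"tx":0,"ty":0,"tz":0,"twist":10.2,"grip":1},{"tx":0,"ty":0,"tz":0,"twist":10.2,"grip":1},{"tx":0,"ty":0,"tz":0,"twist":10.2,"grip":1},{"tx":0,"ty":0,"tz":0,"twist":10.2,"grip":1},{"tx":0,"ty":0,"tz":0,"twist":10.2,"grip":1},{"tx":0,"ty":0,"tz":0,"twist":0,"grip":1},{"tx":0,"ty":0,"tz":0,"twist":0,"grip":1}]'
```

```text
time: 14.68
tool_pos: [0.508, 0.3782, 0.3003]
ee_rot: [-3.142, -0.0, 1.639]
wrist_force: [0.4, -0.8, 0.1]
width: 0.0939
```

```bash
python3 -m crank '[{"tx":-5.3,"ty":0,"tz":0,"twist":0,"grip":1},{"tx":-5.3,"ty":0,"tz":0,"twist":0,"grip":1},{"tx":-5.3,"ty":0,"tz":0,"twist":0,"grip":1},{"tx":-5.3,"ty":0,"tz":0,"twist":0,"grip":1},{"tx":-5.3,"ty":0,"tz":0,"twist":0,"grip":1},{"tx":-5,"ty":0,"tz":0,"twist":0,"grip":1},{"tx":0,"ty":0,"tz":0,"twist":0,"grip":1},{"tx":0,"ty":0,"tz":0,"twist":0,"grip":1}]'
```

```text
time: 15.68
tool_pos: [0.5288, 0.0642, 0.3003]
ee_rot: [3.141, -0.001, 1.638]
wrist_force: [-0.9, 0.2, -0.6]
width: 0.0939
```

```bash
python3 -m crank '[{"tx":0,"ty":0.2,"tz":5,"twist":0,"grip":1},{"tx":0,"ty":0,"tz":5,"twist":0,"grip":1},{"tx":0,"ty":0,"tz":3,"twist":0,"grip":1},{"tx":0,"ty":0,"tz":2,"twist":0,"grip":1},{"tx":0,"ty":0,"tz":0,"twist":0,"grip":1}]'; python3 - <<'E'
from h import *
for n,(a,b,c,d) in {'top':(140,240,270,390),'scene':(150,250,260,380)}.items():
    p=snap(n,'k_%s.png'%n);cv2.imwrite('pics/k1_%s.png'%n,cv2.resize(p['frame'][a:b,c:d,::-1],None,fx=6,fy=6,interpolation=cv2.INTER_CUBIC))
E
```

```text
time: 16.3
tool_pos: [0.5294, 0.0656, 0.1482]
ee_rot: [-3.137, -0.001, 1.64]
wrist_force: [0.4, 1.3, 0.2]
width: 0.094
```

View pics/k1_scene.png

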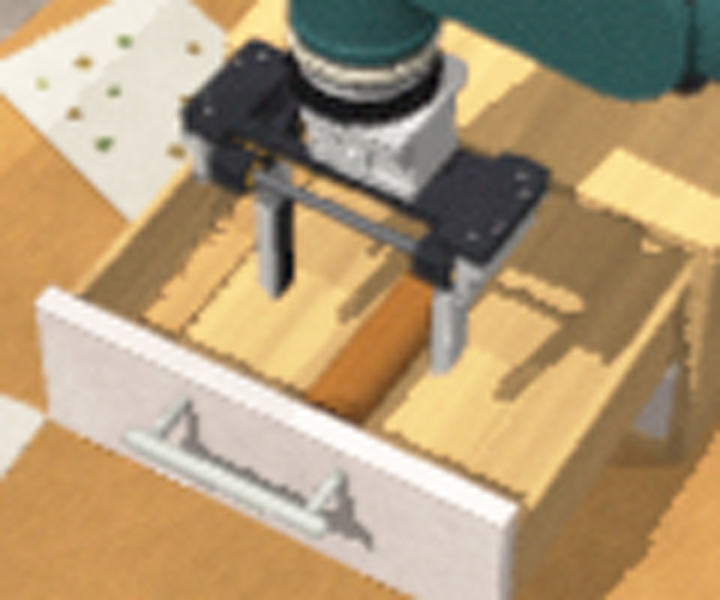

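View pics/k1_top.png

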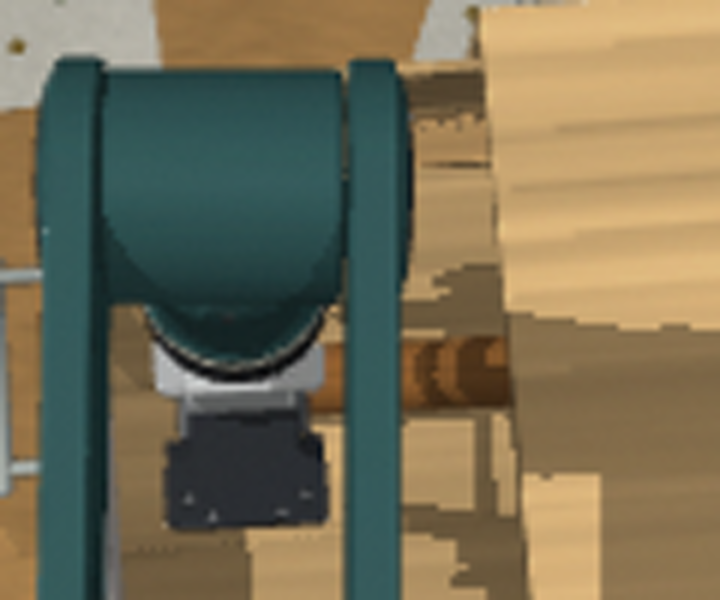

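The fingers straddle the pin, with tips around (275,295) and (445,370) in the crop and the pin between them. I'll go down carefully.

```bash
python3 -m crank '[{"tx":0,"ty":0.1,"tz":1.5,"twist":0,"grip":1},{"tx":0,"ty":0,"tz":1.5,"twist":0,"grip":1},{"tx":0,"ty":0,"tz":1,"twist":0,"grip":1},{"tx":0,"ty":0,"tz":0,"twist":0,"grip":1}]'; python3 -m crank '[{"tx":0,"ty":0,"tz":0.5,"twist":0,"grip":1},{"tx":0,"ty":0,"tz":0,"twist":0,"grip":1}]'; python3 - <<'E'
from h import *
for n,(a,b,c,d) in {'scene':(160,260,260,380)}.items():
    p=snap(n,'l_%s.png'%n);cv2.imwrite('pics/l1_%s.png'%n,cv2.resize(p['frame'][a:b,c:d,::-1],None,fx=6,fy=6,interpolation=cv2.INTER_CUBIC))
E
```

```text
time: 16.9
tool_pos: [0.5309, 0.064, 0.1086]
ee_rot: [-3.139, -0.0, 1.637]
wrist_force: [-1.3, -0.7, 0.1]
width: 0.0938
time: 17.15
tool_pos: [0.5318, 0.064, 0.1052]
ee_rot: [-3.142, -0.0, 1.637]
wrist_force: [0.3, -0.4, 0.4]
width: 0.094
```

View pics/l1_scene.png

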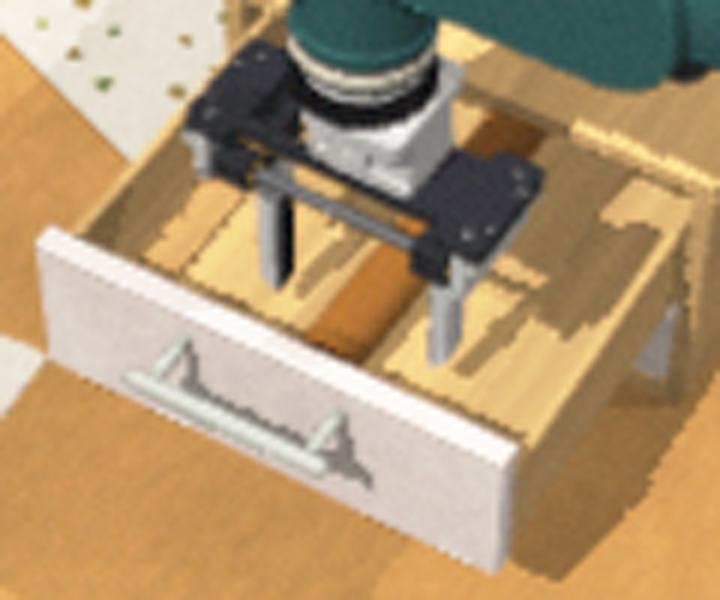

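```bash
python3 -m crank '[{"tx":0,"ty":0,"tz":0.5,"twist":0,"grip":1},{"tx":0,"ty":0,"tz":0,"twist":0,"grip":1}]'; python3 -m crank '[{"tx":0,"ty":0,"tz":0.5,"twist":0,"grip":1},{"tx":0,"ty":0,"tz":0,"twist":0,"grip":1}]';python3 -m crank '[{"tx":0,"ty":0,"tz":0.3,"twist":0,"grip":1},{"tx":0,"ty":0,"tz":0,"twist":0,"grip":1}]'; python3 - <<'E'
from h import *
for n,(a,b,c,d) in {'scene':(160,260,260,380)}.items():
    p=snap(n,'m_%s.png'%n);cv2.imwrite('pics/m1_%s.png'%n,cv2.resize(p['frame'][a:b,c:d,::-1],None,fx=6,fy=6,interpolation=cv2.INTER_CUBIC))
E
```

```text
time: 17.45
tool_pos: [0.5316, 0.0641, 0.0998]
ee_rot: [-3.141, -0.0, 1.637]
wrist_force: [0.5, -0.1, 1.0]
width: 0.0944
time: 17.7
tool_pos: [0.5315, 0.0641, 0.0946]
ee_rot: [-3.141, -0.0, 1.637]
wrist_force: [-0.0, 0.5, -0.1]
width: 0.0942
time: 17.95
tool_pos: [0.5317, 0.0641, 0.0919]
ee_rot: [-3.141, -0.0, 1.637]
wrist_force: [0.6, -0.1, 0.5]
width: 0.094
```

View pics/m1_scene.png

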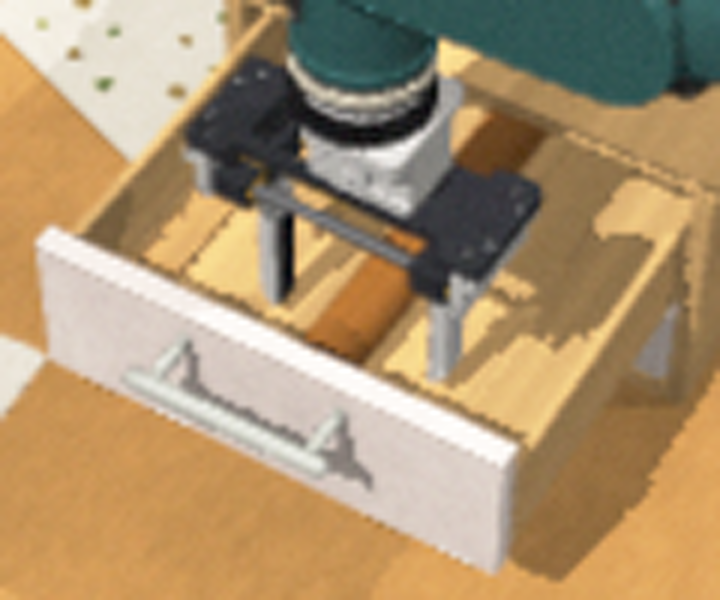

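```bash
python3 -m crank '[{"tx":0,"ty":0,"tz":0.3,"twist":0,"grip":1},{"tx":0,"ty":0,"tz":0,"twist":0,"grip":1}]'; python3 -m crank '[{"tx":0,"ty":0,"tz":0.3,"twist":0,"grip":1},{"tx":0,"ty":0,"tz":0,"twist":0,"grip":1}]'
```

```text
time: 18.25
tool_pos: [0.5317, 0.0641, 0.0889]
ee_rot: [-3.141, -0.0, 1.637]
wrist_force: [0.9, -0.4, 0.6]
width: 0.0939
time: 18.5
tool_pos: [0.5316, 0.0641, 0.0859]
ee_rot: [-3.141, -0.0, 1.637]
wrist_force: [0.0, -0.3, 1.1]
width: 0.0941
```

```bash
python3 -m crank '[{"tx":0,"ty":0,"tz":0,"twist":0,"grip":0},{"tx":0,"ty":0,"tz":0,"twist":0,"grip":0},{"tx":0,"ty":0,"tz":0,"twist":0,"grip":0},{"tx":0,"ty":0,"tz":0,"twist":0,"grip":0},{"tx":0,"ty":0,"tz":0,"twist":0,"grip":0},{"tx":0,"ty":0,"tz":0,"twist":0,"grip":0}]'
```

```text
time: 19.25
tool_pos: [0.5323, 0.0641, 0.0865]
ee_rot: [3.141, -0.0, 1.637]
wrist_force: [1.0, 0.1, 1.1]
width: 0.0372
```

```bash
python3 -m crank '[{"tx":0,"ty":0,"tz":-1,"twist":0,"grip":0},{"tx":0,"ty":0,"tz":-1,"twist":0,"grip":0},{"tx":0,"ty":0,"tz":-1,"twist":0,"grip":0},{"tx":0,"ty":0,"tz":0,"twist":0,"grip":0}]'; python3 - <<'E'
from h import *
for n,(a,b,c,d) in {'scene':(150,250,260,380)}.items():
    p=snap(n,'n_%s.png'%n);cv2.imwrite('pics/n1_%s.png'%n,cv2.resize(p['frame'][a:b,c:d,::-1],None,fx=6,fy=6,interpolation=cv2.INTER_CUBIC))
E
```

```text
time: 19.75
tool_pos: [0.5327, 0.0641, 0.1177]
ee_rot: [3.139, -0.0, 1.637]
wrist_force: [0.1, 0.4, -1.3]
width: 0.0355
```

View pics/n1_scene.png

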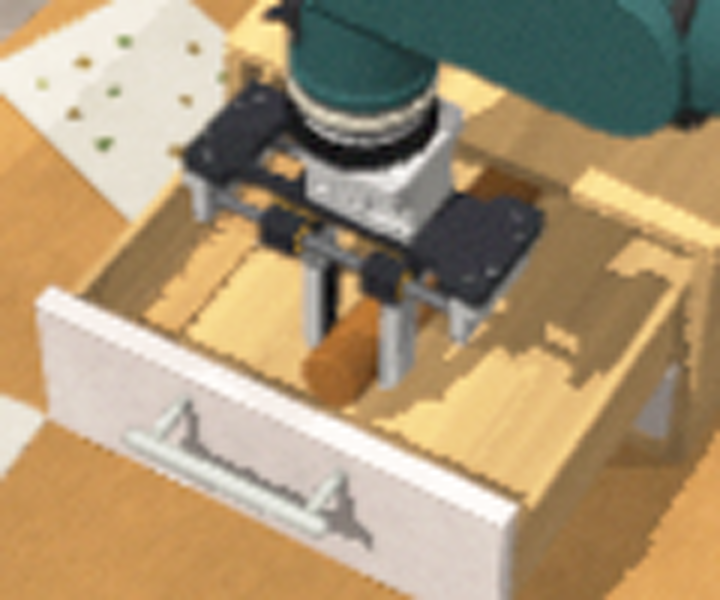

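The front end, face at about (330,370) in the crop, is up and visible. The force shows the back still resting on the drawer floor, so the pin pivots in the pads. Next I'll lift and draw in stages.

```bash
python3 -m crank '[{"tx":0,"ty":0,"tz":-1.1,"twist":0,"grip":0},{"tx":0,"ty":0,"tz":-1.1,"twist":0,"grip":0},{"tx":0,"ty":0,"tz":-1.1,"twist":0,"grip":0},{"tx":0,"ty":0,"tz":-1.1,"twist":0,"grip":0},{"tx":1,"ty":0,"tz":0,"twist":0,"grip":0},{"tx":1,"ty":0,"tz":0,"twist":0,"grip":0},{"tx":1,"ty":0,"tz":0,"twist":0,"grip":0},{"tx":0,"ty":0,"tz":-1.1,"twist":0,"grip":0},{"tx":0,"ty":0,"tz":-1.1,"twist":0,"grip":0},{"tx":0,"ty":0,"tz":0,"twist":0,"grip":0},{"tx":0,"ty":0,"tz":0,"twist":0,"grip":0}]'; python3 - <<'E'
from h import *
for n,(a,b,c,d) in {'scene':(130,240,250,380),'top':(140,240,270,390)}.items():
    p=snap(n,'o_%s.png'%n);cv2.imwrite('pics/o1_%s.png'%n,cv2.resize(p['frame'][a:b,c:d,::-1],None,fx=5,fy=5,interpolation=cv2.INTER_CUBIC))
E
```

```text
time: 21.18
tool_pos: [0.53, 0.0937, 0.1825]
ee_rot: [3.141, 0.0, 1.636]
wrist_force: [0.2, 0.4, -2.1]
width: 0.0357
```

View pics/o1_scene.png

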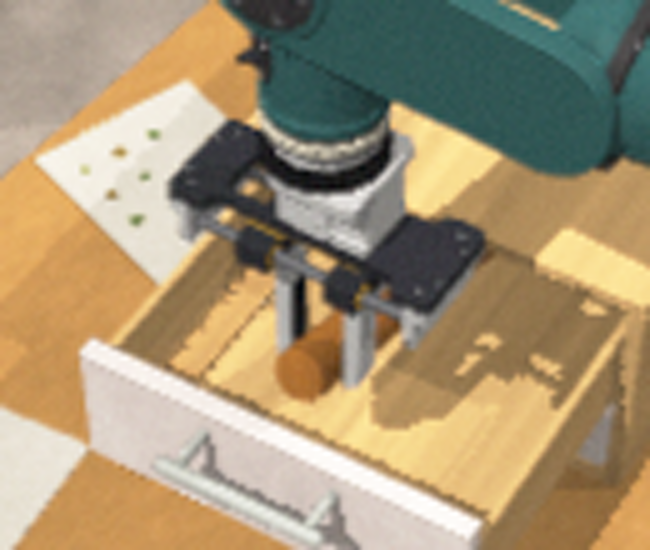

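View pics/o1_top.png

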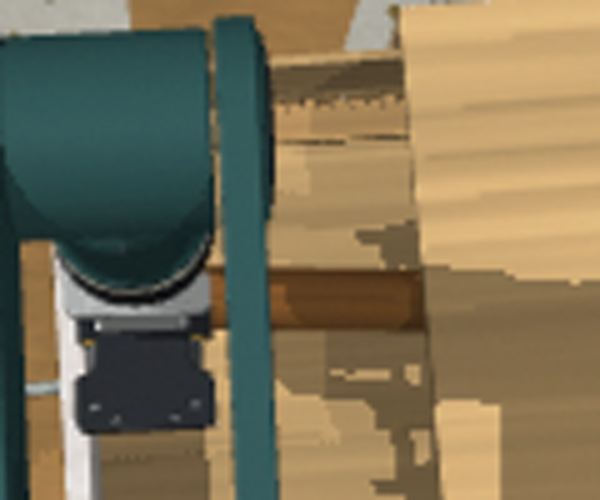

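The pin passes under the top's front edge, vanishing at column 425 of the crop, while the gripped part is above the lip. So it is slanted, and I'll keep drawing and raising.

```bash
python3 -m crank '[{"tx":1,"ty":0,"tz":-0.6,"twist":0,"grip":0},{"tx":1,"ty":0,"tz":-0.6,"twist":0,"grip":0},{"tx":1,"ty":0,"tz":-0.6,"twist":0,"grip":0},{"tx":1,"ty":0,"tz":-0.6,"twist":0,"grip":0},{"tx":0.6,"ty":0,"tz":-0.6,"twist":0,"grip":0},{"tx":0,"ty":0,"tz":0,"twist":0,"grip":0},{"tx":0,"ty":0,"tz":0,"twist":0,"grip":0}]'; python3 - <<'E'
from h import *
for n,(a,b,c,d) in {'scene':(130,240,250,380),'top':(140,240,270,390)}.items():
    p=snap(n,'p_%s.png'%n);cv2.imwrite('pics/p1_%s.png'%n,cv2.resize(p['frame'][a:b,c:d,::-1],None,fx=5,fy=5,interpolation=cv2.INTER_CUBIC))
E
```

```text
time: 22.15
tool_pos: [0.5268, 0.1397, 0.2121]
ee_rot: [-3.141, 0.0, 1.637]
wrist_force: [0.3, -0.4, -2.5]
width: 0.0355
```

View pics/p1_scene.png

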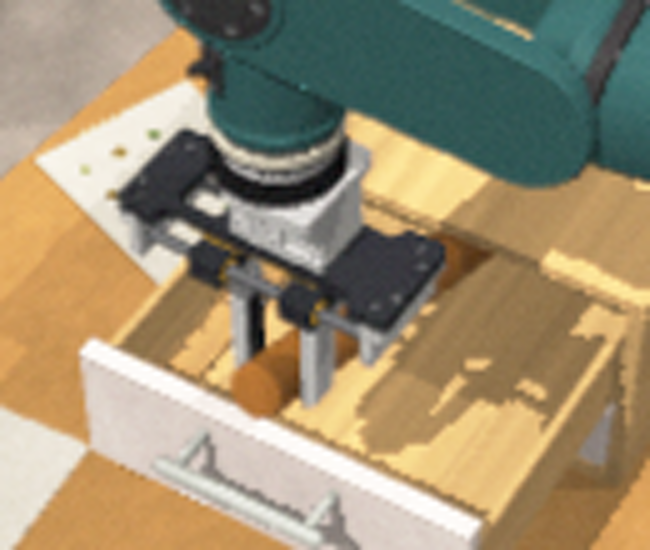

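View pics/p1_top.png

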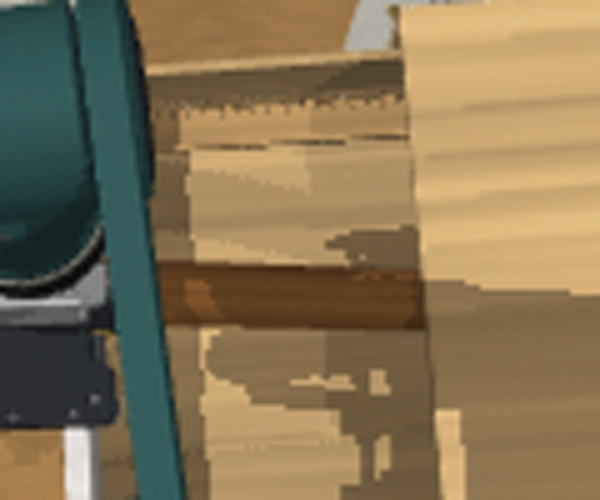

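```bash
python3 - <<'E'
from h import *
p=cams.snapshot('scene');t=get_obs()['tool_pos']
im=cv2.resize(p['frame'][170:220,290:355,::-1],None,fx=11,fy=11,interpolation=cv2.INTER_CUBIC);
for th in (10,17,24,30):
  a=np.radians(th)
  for s,c in ((.028,(0,0,255)),(-.08,(0,255,0)),(-.13,(0,255,0)),(-.18,(255,255,0)),(-.272,(255,0,0))):
    X=np.array([t[0],t[1],t[2]+.0245])+s*np.array([-.07*np.cos(a),np.cos(a),np.sin(a)])
    q=proj(p,X);q=(q-[290,170]+.5)*11;cv2.putText(im,str(th),tuple(q.astype(int)),0,.4,c,1)
cv2.imwrite('pics/q.png',im)
E
```

```text
(no output)
```

View pics/q.png

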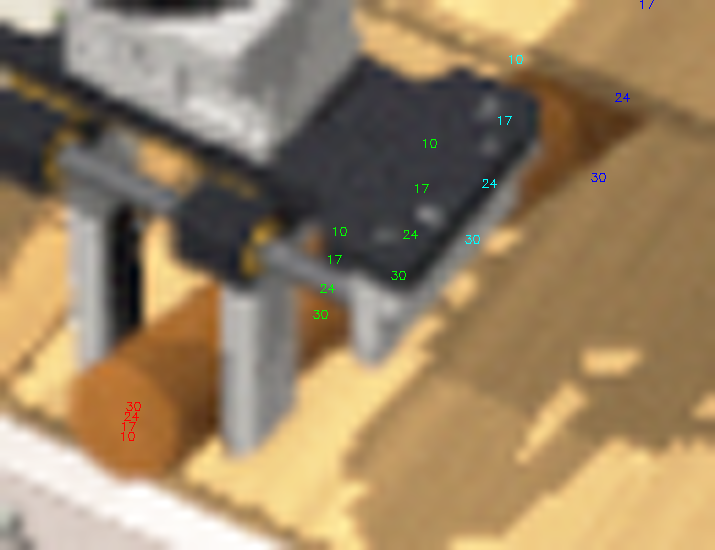

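The marks on the picture give about 25° of slant: back end near z ≈ 0.12 under the top, front near 0.25. I'll draw on until the back is clear of the top's edge, then lift.

```bash
python3 -m crank '[{"tx":1,"ty":0,"tz":-0.6,"twist":0,"grip":0},{"tx":1,"ty":0,"tz":-0.6,"twist":0,"grip":0},{"tx":1,"ty":0,"tz":-0.6,"twist":0,"grip":0},{"tx":1,"ty":0,"tz":-0.6,"twist":0,"grip":0},{"tx":1,"ty":0,"tz":-0.6,"twist":0,"grip":0},{"tx":1.5,"ty":0,"tz":0,"twist":0,"grip":0},{"tx":1.5,"ty":0,"tz":0,"twist":0,"grip":0},{"tx":1,"ty":0,"tz":0,"twist":0,"grip":0},{"tx":0,"ty":0,"tz":0,"twist":0,"grip":0},{"tx":0,"ty":0,"tz":0,"twist":0,"grip":0}]'; python3 - <<'E'
from h import *
for n,(a,b,c,d) in {'scene':(110,240,240,380),'top':(140,240,250,390)}.items():
    p=snap(n,'r_%s.png'%n);cv2.imwrite('pics/r1_%s.png'%n,cv2.resize(p['frame'][a:b,c:d,::-1],None,fx=4.5,fy=4.5,interpolation=cv2.INTER_CUBIC))
E
```

```text
time: 23.55
tool_pos: [0.5209, 0.2295, 0.2421]
ee_rot: [-3.141, 0.0, 1.637]
wrist_force: [0.3, -0.6, -1.4]
width: 0.0352
```

View pics/r1_scene.png

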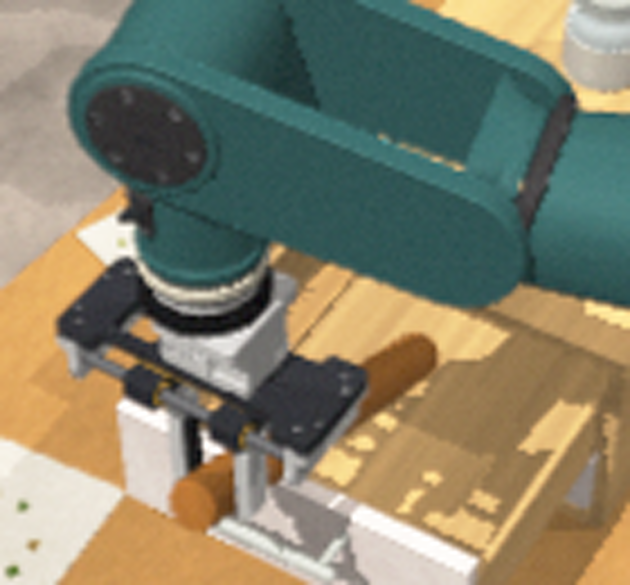

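View pics/r1_top.png

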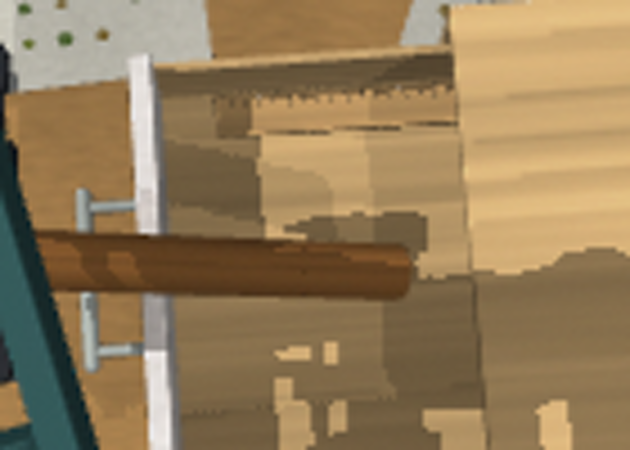

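The back end, at about (410,272) in the top crop, is clear of the unit's top edge. Lifting straight up.

```bash
python3 -m crank '[{"tx":0,"ty":0,"tz":-1,"twist":0,"grip":0},{"tx":0,"ty":0,"tz":-2,"twist":0,"grip":0},{"tx":0,"ty":0,"tz":-2,"twist":0,"grip":0},{"tx":0,"ty":0,"tz":-2,"twist":0,"grip":0},{"tx":0,"ty":0,"tz":-2,"twist":0,"grip":0},{"tx":0,"ty":0,"tz":-2,"twist":0,"grip":0},{"tx":0,"ty":0,"tz":-2,"twist":0,"grip":0},{"tx":0,"ty":0,"tz":-2,"twist":0,"grip":0},{"tx":0,"ty":0,"tz":-2,"twist":0,"grip":0},{"tx":0,"ty":0,"tz":-1,"twist":0,"grip":0},{"tx":0,"ty":0,"tz":0,"twist":0,"grip":0},{"tx":0,"ty":0,"tz":0,"twist":0,"grip":0}]'; python3 - <<'E'
from h import *
for n in('scene','top'):
    p=snap(n,'s_%s.png'%n)
E
```

```text
time: 25.15
tool_pos: [0.5209, 0.2296, 0.4214]
ee_rot: [-3.14, 0.0, 1.637]
wrist_force: [-0.1, 1.0, -1.7]
width: 0.0352
```

View pics/s_scene.png

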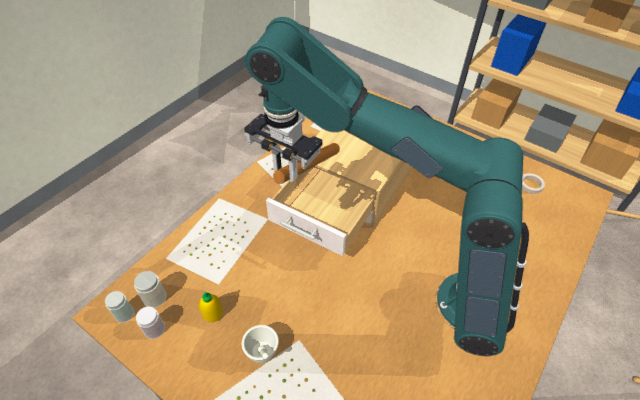

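View pics/s_top.png

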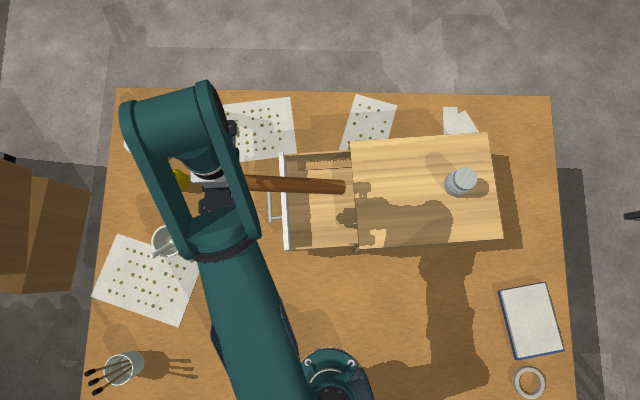

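```bash
python3 - <<'E'
from h import *
p=cams.snapshot('scene');t=cams.snapshot('top');o=get_obs();g=o['tool_pos'];print(g,o['width'],o['qvel'].round(3))
def tri(a,b):
    c1,d1=ray(p,a);c2,d2=ray(t,b);d1/=np.linalg.norm(d1);d2/=np.linalg.norm(d2)
    s=np.linalg.lstsq(np.c_[d1,-d2],c2-c1,rcond=None)[0];X,Y=c1+s[0]*d1,c2+s[1]*d2;return (X+Y)/2,np.linalg.norm(X-Y)
print(tri((335,150),(343,187)))
c,d=ray(p,(280,176)); # front end in plane x~ .519
k=(.519-c[0])/d[0];print(c+k*d)
for P in(p,t):
  for q in('ruler','jar','mortar','squeeze_bottle'):
    print(q,[(round(x['conf'],2),np.round(x['centre']).tolist()) for x in cams.outline_of(P,q)[:1]])
E
```

```text
[0.52075239 0.22963853 0.42146267] 0.0353507913295414 [-0.001 -0.002 -0.006 -0.     0.002 -0.001]
(array([ 0.535788  , -0.01922607,  0.3323736 ]), np.float64(0.0028107335491465574))
[0.519      0.24872969 0.45461161]
ruler [(0.87, [299.0, 184.0])]
jar []
mortar [(0.74, [262.0, 346.0])]
squeeze_bottle [(0.79, [208.0, 308.0])]
ruler [(0.88, [322.0, 166.0])]
jar [(0.89, [458.0, 184.0])]
mortar [(0.72, [160.0, 246.0])]
squeeze_bottle [(0.68, [179.0, 178.0])]
```

```bash
python3 - <<'E'
from h import *
print(get_obs()['time'],ticket.close_job())
E
```

```text
the job is handed in; nothing more can be done
25.75 None
```

The job is handed in at 25.75 s. The gripper holds the rolling pin above the unit, and the drawer is open with the ruler in it. No verdict was reported.

**What I did:**
- I gripped the bar handle and pulled until the tool stopped moving and the force reached 27 N, so the drawer was at its stop.
- I gripped the pin about 28 mm from its front end and raised the front over the drawer front, with the back still under the unit's top. The slant was about 25° by an overlay on the picture.
- I drew it out until the back end cleared the top's edge, then lifted it straight up.

**Last checks:**
- **Pin:** the back end is at z ≈ 0.33 m and the front at ≈ 0.45 m, against the 0.23 m needed. The pads are 35 mm apart, the wrist carries about 1.7 N, and nothing else touches the pin in the pictures.
- **Drawer and ruler:** the drawer is fully open in the pictures, and the ruler was found in it in both views.
- **Mortar and squeeze bottle:** they look to be where they stood, within a few pixels. The arm partly covers both in the top view, so there I can only say roughly.
- **Jar:** it is in place in the top view. It was not found in the last scene picture, where the arm hides it.

**What went wrong or disagreed:**
- My first grasp at the handle closed on nothing, sitting on top of the bar, and then pulled the drawer out by some millimetres.
- The fingertips stood about 20 mm higher than the stated tool frame gives. I corrected for this from the pictures and from where the fingers met things.

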